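# Put the dental models back on their own base plates

## Robot

A 6-joint arm with a two-finger parallel gripper is mounted at the origin on the work surface. World frame = base frame: x ahead of the robot, y to its left, z up, the work surface at z = 0. Lengths are in m, angles in degrees, forces in N, time in s.
With the tool pointing down it reaches from about 0.4 to 0.825 m from the base axis. Payload 7 kg.
Tool frame: the origin (TCP) lies at the very end of the fingers, on their centre line; the grasp point (between the pads) lies 19 mm behind it (r.grip_depth is the distance from the TCP to the grasp point, in m); z points along the fingers, y is the line along which they close (so a half turn about z gives the same grasp; the last joint's range is limited). The gripper opens to 88 mm and grips with 3 to 60 N. Pads are 19 mm wide; open, the fingers measure 130 mm over their backs; the gripper's body (78 mm by 193 mm) begins 47 mm behind the grasp point.
Start: joints at [-58.78, 20.546, 0.682, 0, -70.136, -16.507], TCP at [0.171, -0.653, 0.227] pointing down, gripper open.
Joint ranges: [-176.03, 176.03], [-82.01, 121.73], [-58.28, 71.71], [-173.87, 95.51], [-174.79, -0.11], [-173.66, 173.66]. Speed limits (degrees/s): [136.94, 136.94, 172.46, 180, 180, 180].

## Interface

Orientations are given as [roll, pitch, yaw] about the fixed x, y, z axes, in that order (R = Rz(yaw) Ry(pitch) Rx(roll)).
In Python, from plant import r gives the robot as it stands.
- The arm moves only by the tool play_rows, never from a script. Its argument "rows" is a list that holds one entry, the list of rows, each a list of 5 numbers: the closure, from 0 (fully open) to 1 (shut), then the shift along the tool's x, y, z each as a share of 0.5 m, from -1 to 1, then the turn about the tool's z as a share of 1.5 rad, from -1 to 1. A call has exactly 8 rows; each row is the pose to reach, as a shift and turn from the pose commanded when the call began, along the tool's axes at that moment; what a row does not reach only later rows make up. A row lasts 1/12 s, in which the tool goes at most 41.7 mm and 7.16 degrees, less where a joint would pass 70% of its speed; a pose out of reach is approached as far as the arm can. A call with a number of a shift or a turn outside -1 to 1 is refused whole. A call with a gripper value outside its range is refused whole. The fingers move at their own pace and stop on an object; "squeeze" is the grip in N (left out, the last holds). Time passes only in rows, so rows that repeat a pose let the fingers close, or fill a call up. It gives the time, the measured TCP pose, the force, the opening and the grip force at its end, in the units of the state.
- r.get_state(): the state, without advancing time (a new reading comes with each control period).
- r.capture(name): name is "side" or "top"; returns the picture (400x640x3 uint8, red, green, blue); there is no depth.
- r.camera_info(name): a dict with "fovy" (degrees; the focal length in pixels is half the picture's height over the tangent of half this angle, whatever the lens; pixels are square), "cx", "cy" (the principal point, pixels), "pose" (4x4, takes a point from camera to world coordinates). Camera axes: x right, y down, z forward; pixel columns grow to the right and rows downward; lengths in m; the calibration is good to about 2 mm. A picture is of the moment at which its call begins. camera_info takes no time and is no camera call.
- r.close_job(): hands the job in; it is judged then, once.
The state is a dict: "time_s": time; "joints": joint angles; "qd": joint speeds; "joint_torque": joint torques, N m; "tcp_pos": TCP position; "eef_rot": TCP orientation; "contact_force": force on the tool from outside, world axes, zero at the start; "moment": the same for the moment, N m; "gripper_width": finger opening in m; "gripper_force": force on a finger pad.
Only numpy, scipy, OpenCV 4.12 (cv2) and the standard library are available. Lean on these libraries where they do the work, as an engineer would, in place of code of your own. Each camera call takes 0.05 s, during which the arm holds its last target. There are 200 camera calls.

## Task

The three plaster dental models are standing on each other's base plates: move each one onto the plate that has the same outline as its own base (D-shaped, oblong or round), upright, centred and lined up with it, the rounded front of the full arch over the rounded edge of the D. The empty square plate is free if you need somewhere to park a model. Plaster chips, so set the models down gently and do not drop them, and leave the two glass jars where they stand.

Things in the scene. Friction and masses are not known exactly. Their poses are not given: they have to be found in the camera images.
- arch_model: Full-arch plaster model, loose, 130 g: D-shaped base 60 mm long (x) by 60 wide (y), 20 high, with a horseshoe of teeth, 29 mm high in all. z up, -x to the rounded front. Origin in the underside, 33 mm behind the front, 27 mm ahead of the straight back edge. The base's sides are flat, parallel from x = -3 to +27 mm: grip across y at x = +8 mm. Starts on a wrong plate.
- quad_model: Quadrant plaster model, loose, about 70 g: an oblong base 58 mm long (x) by 26 mm wide (y) and 20 mm high with a row of five teeth on top, 31 mm high in all. z up. Origin at the centre of the underside; grip it across y. At the start it stands on one of the wrong plates. Either way round is right.
- die_model: Single-tooth plaster die, loose, about 40 g: a round base 30 mm in diameter, straight-sided up to 22 mm, with one tooth stump (19 mm thick) on it, 42 mm high in all. z up. Origin at the centre of the underside. At the start it stands on one of the wrong plates. Its yaw does not matter.
- arch_front (a point): Point on the full-arch model: the middle of its rounded front, at the top edge of the base (33 mm towards -x from the model's origin, 20 mm up).
- arch_plate: Grey D-shaped base plate, 80 mm long (x) by 80 wide (y), for the full-arch model. -x to its rounded edge. Fixed to the bench, 8 mm thick, flat top. Origin in the underside, 43 mm behind the round edge, 37 mm ahead of the straight edge: the model is right when its origin is above this one and the x axes agree (10 mm margin all round).
- quad_plate: Grey oblong base plate, 84 mm (x) by 46 mm (y), the place of the quadrant model, long side along long side. Fixed to the bench, 8 mm thick, flat top. Origin at the centre of its underside.
- die_plate: Grey round base plate, 56 mm in diameter, the place of the single-tooth die. Fixed to the bench, 8 mm thick, flat top. Origin at the centre of its underside.
- spare_plate: Grey square base plate, 80 by 80 mm, empty at the start: a free spot. Fixed to the bench, 8 mm thick, flat top. Origin at the centre of its underside.
- jar_a: Glass jar with a black cap, 38 mm in diameter and 58 mm high, loose, standing among the plates towards the far side. Origin at the centre of its underside. Must stay where it is.
- jar_b: Glass jar with a black cap, 38 mm in diameter and 58 mm high, loose, standing towards the robot's right. Origin at the centre of its underside. Must stay where it is.

How it is judged (in metres and radians):
At the end, for the whole second after the job is handed in: Each model stands upright (within 0.1 rad) and at rest on the top of the plate of its own outline, its origin within 12 mm of the plate's in plan; the full-arch and quadrant models are aligned with their plates within 0.25 rad, the arch's rounded front over the rounded half of the D (horizontal distance between arch_model and arch_plate below 0.012 m and z of arch_model in the frame of arch_plate between 0.005 and 0.012 m and angle between each of arch_model, quad_model, die_model's own z axis and vertical below 0.1 rad and linear speed of each of arch_model, quad_model, die_model below 0.02 m/s and horizontal distance between quad_model and quad_plate below 0.012 m and z of quad_model in the frame of quad_plate between 0.005 and 0.012 m and horizontal distance between die_model and die_plate below 0.012 m and z of die_model in the frame of die_plate between 0.005 and 0.012 m and angle between the x axis of arch_model and the x axis of arch_plate, either way round below 0.25 rad and angle between the x axis of quad_model and the x axis of quad_plate, either way round below 0.25 rad and x of arch_front in the frame of arch_plate below -0.015 m); the robot touches nothing.
It fails at once if the full-arch model is dropped or flung (faster than 0.5 m/s while the fingers do not touch it) (linear speed of arch_model above 0.5 m/s and contact force between arch_model and the fingers below 0.05 N).
It fails at once if the quadrant model is dropped or flung (faster than 0.5 m/s while the fingers do not touch it) (linear speed of quad_model above 0.5 m/s and contact force between quad_model and the fingers below 0.05 N).
It fails at once if the single-tooth die is dropped or flung (faster than 0.5 m/s while the fingers do not touch it) (linear speed of die_model above 0.5 m/s and contact force between die_model and the fingers below 0.05 N).
It fails at once if the far jar is shifted by more than 20 mm or tipped over (distance of jar_a from where it was at the start of the episode above 0.02 m or angle between jar_a's own z axis and vertical above 0.4 rad).
It fails at once if the right-hand jar is shifted by more than 20 mm or tipped over (distance of jar_b from where it was at the start of the episode above 0.02 m or angle between jar_b's own z axis and vertical above 0.4 rad).
It also fails if it takes over 112 s, if anything falls off the work surface, if the arm or the gripper's body presses on something with over 40 N, if the wrist force passes 120 N, or if a joint passes its speed limit or range.

## Working session

There is one attempt and no reset: what is moved stays moved. The work goes in short steps, Python scripts to look and compute and a tool call to move; the robot and the scene stay as the last step left them, time stands still between calls to the robot, and variables do not carry over. Pictures are saved under pics/ and viewed, at most 14 in all, crops included, and the job is handed in when it is done.

Besides the shell and the picture viewer there is one more tool, called after "Emit:" by a JSON object that holds its "name" and its "arguments", one argument or row to a line. play_rows: Moves the arm, as the interface text tells. Its arguments: {"type":"object","properties":{"rows":{"type":"array","items":{"type":"array","items":{"type":"array","items":{"type":"number"}}}},"squeeze":{"type":"number"}},"required":["rows"]}

```bash
mkdir -p pics; ls; python3 - <<'E'
from plant import r
import cv2,numpy as np
s=r.get_state(); print(s['time_s'],s['tcp_pos'],s['eef_rot'],s['gripper_width'])
for n in('top','side'):
    im=r.capture(n); cv2.imwrite(f'pics/{n}0.png',im[:,:,::-1]); print(n,r.camera_info(n))
E
```

```text
pics
0.0 [ 0.17129335 -0.65240209  0.22561415] [ 1.79905023e+02 -8.18291711e-03 -1.65291355e+02] 0.0879800454515007
top {'fovy': 56.47509150190187, 'cx': 314.8726117095188, 'cy': 202.49353111876803, 'pose': array([[ 0.00952468, -0.98414678,  0.17709994,  0.3969453 ],
       [-0.99990064, -0.00753297,  0.01191521,  0.00360219],
       [-0.01039223, -0.17719583, -0.98412074,  0.70627264],
       [ 0.        ,  0.        ,  0.        ,  1.        ]])}
side {'fovy': 50.79500289414562, 'cx': 319.07107299551444, 'cy': 200.27065879556537, 'pose': array([[-0.95665158, -0.22238998,  0.18804375,  0.34906208],
       [-0.29120451,  0.72110856, -0.62865124,  0.60793928],
       [ 0.00420578, -0.65615939, -0.7546106 ,  0.76972385],
       [ 0.        ,  0.        ,  0.        ,  1.        ]])}
```

View pics/top0.png

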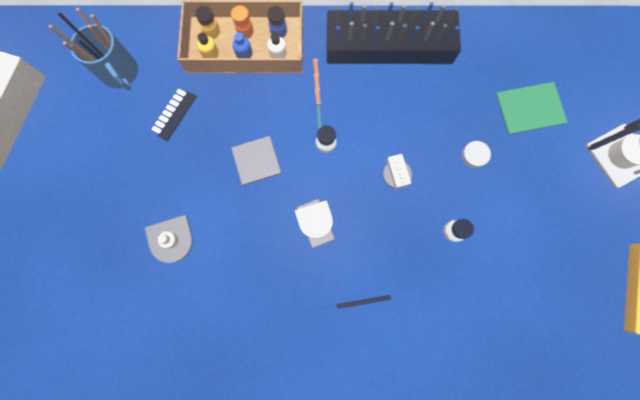

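View pics/side0.png

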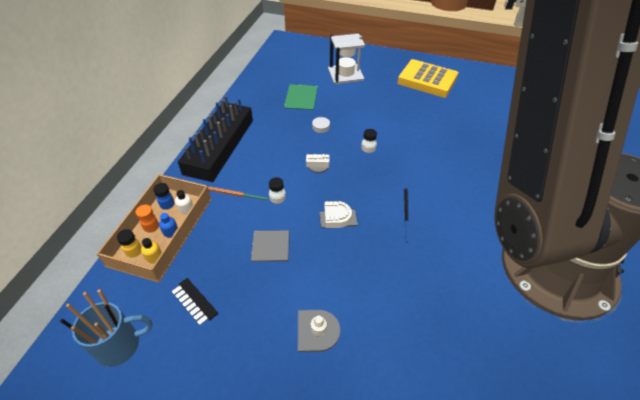

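The top view shows the D plate with the die at (168,240), the empty square at (256,161), the oblong plate with the arch at (315,222), and the round plate with the quad at (398,172). The jars are at (326,138) and (459,230). The white disc at (477,154) isn't part of the task. This is a three-way cycle, so I'll park the die on the spare plate. Next I'll measure contours.

```bash
cat > h.py <<'E'
from plant import r
import cv2,numpy as np
def cast(n,uv,z):
    c=r.camera_info(n);P=c['pose'];f=200/np.tan(np.radians(c['fovy']/2))
    uv=np.atleast_2d(np.asarray(uv,float))
    d=np.c_[(uv[:,0]-c['cx'])/f,(uv[:,1]-c['cy'])/f,np.ones(len(uv))]@P[:3,:3].T
    o=P[:3,3]; return (o+d*((z-o[2])/d[:,2])[:,None])[:,:2]
def proj(n,p):
    c=r.camera_info(n);P=c['pose'];f=200/np.tan(np.radians(c['fovy']/2))
    q=(np.atleast_2d(p)-P[:3,3])@P[:3,:3]; return q[:,:2]/q[:,2:]*f+[c['cx'],c['cy']]
def blobs(im,mask,box,amin=60):
    x0,y0,x1,y1=box; m=np.zeros_like(mask);m[y0:y1,x0:x1]=mask[y0:y1,x0:x1]
    cs,_=cv2.findContours(m,cv2.RETR_EXTERNAL,cv2.CHAIN_APPROX_NONE)
    return [c[:,0,:] for c in cs if cv2.contourArea(c)>amin]
def masks(im):
    h=cv2.cvtColor(im,cv2.COLOR_RGB2HSV)
    obj=((h[...,1]<110)&(h[...,2]>60)).astype(np.uint8)*255
    wh=((h[...,1]<60)&(h[...,2]>175)).astype(np.uint8)*255
    return obj,wh
E
python3 - <<'E'
from h import *
rois={'top':{'D':(135,205,205,275),'sq':(222,128,290,192),'obl':(285,192,345,255),'rnd':(375,145,420,197),'ja':(310,118,342,158),'jb':(438,210,480,250)},
'side':{'D':(285,295,350,360),'sq':(240,220,297,270),'obl':(310,192,365,236),'rnd':(298,146,337,178),'ja':(262,172,290,208),'jb':(356,122,382,157)}}
for n in rois:
    im=cv2.cvtColor(cv2.imread(f'pics/{n}0.png'),cv2.COLOR_BGR2RGB);o,w=masks(im)
    for k,b in rois[n].items():
        for nm,m in(('obj',o),('wh',w)):
            for c in blobs(im,m,b,30):
                z=0.008 if nm=='obj' else {'D':.03,'obl':.028,'rnd':.028}.get(k,.02)
                p=cast(n,c,z).astype(np.float32)
                rc=cv2.minAreaRect(p*1000); M=cv2.moments((p*1e4).astype(np.int32))
                print(n,k,nm,'z',z,'area mm2',round(M['m00']/100),'cen',np.round([M['m10']/M['m00']/10,M['m01']/M['m00']/10],1),'rect',np.round(rc[0],1),np.round(rc[1],1),round(rc[2],1))
tiles=[]
for n in rois:
    im=cv2.imread(f'pics/{n}0.png')
    for k in ('D','obl','rnd','jb'):
        x0,y0,x1,y1=rois[n][k]; tiles.append(cv2.resize(im[y0:y1,x0:x1],(200,int(200*(y1-y0)/(x1-x0))),interpolation=cv2.INTER_CUBIC))
tiles=[cv2.copyMakeBorder(t,0,max(0,240-t.shape[0]),0,0,cv2.BORDER_CONSTANT)[:240] for t in tiles]
cv2.imwrite('pics/t.png',np.vstack([np.hstack(tiles[:4]),np.hstack(tiles[4:])]))
E
```

```text
top D obj z 0.008 area mm2 5831 cen [451.  284.2] rect [447.8 283.2] [81.7 83.3] 18.9
top D wh z 0.03 area mm2 4928 cen [449.2 276.5] rect [445.8 275.3] [76.5 75.8] 18.4
top sq obj z 0.008 area mm2 6374 cen [606.  128.2] rect [606.1 128.3] [82.2 81.6] 17.8
top sq wh z 0.02 area mm2 5616 cen [603.2 126.3] rect [603.4 126.3] [76.2 77.5] 17.9
top obl obj z 0.008 area mm2 4760 cen [486.3  10.8] rect [484.7   9.7] [86.9 66.2] 19.3
top obl wh z 0.028 area mm2 4155 cen [483.6  10.6] rect [481.9   9.5] [81.5 61.9] 19.3
top rnd obj z 0.008 area mm2 2866 cen [ 584.1 -145.6] rect [ 584.9 -144. ] [66.5 57.2] 22.4
top rnd wh z 0.028 area mm2 360 cen [ 571.4 -123.5] rect [ 572.8 -122.2] [43.5 13.7] 14.8
top rnd wh z 0.028 area mm2 1798 cen [ 581.8 -146.4] rect [ 582.6 -147.9] [61.4 35.8] 15.6
top ja obj z 0.008 area mm2 1754 cen [649.6  -7.7] rect [658.   -7.6] [41.3 70.3] 90.0
top ja wh z 0.02 area mm2 357 cen [631.1  -6.5] rect [634.5  -7.2] [37.3 23.5] 87.0
top jb obj z 0.008 area mm2 1745 cen [ 472.5 -254.9] rect [ 471.8 -255.8] [40.5 55.9] 5.3
top jb wh z 0.02 area mm2 412 cen [ 468.  -237.4]
[... 319 characters left out ...]
area mm2 5553 cen [485.5   3. ] rect [4.854e+02 2.000e-01] [87.1 78.2] 17.1
side obl wh z 0.028 area mm2 3314 cen [485.5  10.2] rect [483.8   9.4] [61.8 62.1] 17.1
side rnd obj z 0.008 area mm2 3608 cen [ 581.  -151.8] rect [ 580.3 -150.6] [60.8 70.9] 18.1
side rnd wh z 0.028 area mm2 1568 cen [ 580.1 -146.4] rect [ 580.7 -145.5] [56.6 29.7] 17.2
side ja obj z 0.008 area mm2 1438 cen [640.3 -10.3] rect [640.9 -10.5] [41.6 47.7] 23.7
side ja wh z 0.02 area mm2 622 cen [638.8  -3.6] rect [638.8  -4.1] [36.4 28.8] 17.2
side jb obj z 0.008 area mm2 1777 cen [ 469.1 -253.8] rect [ 469.8 -253.4] [41.6 55.3] 2.6
side jb wh z 0.02 area mm2 754 cen [ 468.2 -246.2] rect [ 467.  -245.2] [37.8 31.1] 7.5
```

View pics/t.png

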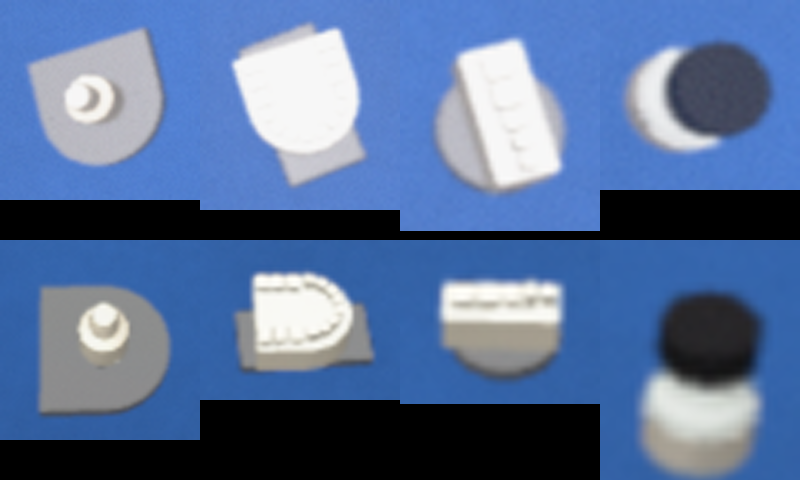

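The crops show every plate and model at a yaw of about 18°, with the D's straight edge away from the robot. The tool's yaw (−165°) is already nearly aligned. I'll move first and refine the measurements from the saved pictures.

Emit:
{"name": "play_rows", "arguments": {
  "rows": [
    [[0, -0.07, 0.06, 0, -0.03], [0, -0.13, 0.12, 0, -0.03], [0, -0.19, 0.17, 0, -0.03], [0, -0.25, 0.22, 0, -0.03], [0, -0.31, 0.27, 0, -0.03], [0, -0.37, 0.32, 0, -0.03], [0, -0.42, 0.37, 0, -0.03], [0, -0.42, 0.37, 0, -0.03]]
  ]
}}

```text
time_s: 0.77
tcp_pos: [0.3298, -0.4165, 0.2267]
eef_rot: [180.0, 0.1, -162.5]
contact_force: [-0.3, -0.1, -0.2]
gripper_width: 0.0878
gripper_force: 0.0
```

```bash
cat >> h.py <<'E'
def seg(n,im,box):
    "plate+model (non-blue) and model (bright) masks in a box, bright split by Otsu on subpixel x4 crop"
    x0,y0,x1,y1=box; c=cv2.resize(im[y0:y1,x0:x1],None,fx=4,fy=4,interpolation=cv2.INTER_CUBIC)
    ci=c.astype(int); o=(ci[...,2]-ci[...,0]<45)&(c[...,1]>50)
    g=c.min(2); t,_=cv2.threshold(g[o].reshape(-1,1),0,255,cv2.THRESH_OTSU)
    f=lambda m:[(k[:,0,:]+.5)/4-.5+[x0,y0] for k in sorted(cv2.findContours(m.astype(np.uint8),cv2.RETR_EXTERNAL,cv2.CHAIN_APPROX_NONE)[0],key=cv2.contourArea)[-1:]]
    return f(o)[0],f(o&(g>t))[0],t
def rect(n,c,z):
    p=cast(n,c,z)*1000; rc=cv2.minAreaRect(p.astype(np.float32)); return np.round([*rc[0],*rc[1],rc[2]],1)
def toolmove(dxyz,s=None):
    s=s or r.get_state(); y=np.radians(s['eef_rot'][2]); d=np.asarray(dxyz)
    return np.round(np.array([d[0]*np.cos(y)+d[1]*np.sin(y),d[0]*np.sin(y)-d[1]*np.cos(y),-d[2]])/.5,4)
def go(tgt):
    s=r.get_state(); print('t',round(s['time_s'],2),'tcp',np.round(s['tcp_pos'],4),'yaw',round(s['eef_rot'][2],2),'w',round(s['gripper_width'],4),'shift',toolmove(np.array(tgt)-s['tcp_pos'],s))
E
python3 - <<'E'
from h import *
B={'top':{'D':(135,205,205,275),'obl':(285,192,345,255),'rnd':(375,145,420,197)},'side':{'D':(285,295,350,360),'obl':(310,192,365,236),'rnd':(298,146,337,178)}}
for n in B:
    im=cv2.cvtColor(cv2.imread(f'pics/{n}0.png'),cv2.COLOR_BGR2RGB)
    for k,b in B[n].items():
        o,w,t=seg(n,im,b); print(n,k,'t',t,'plate',rect(n,o,.008),'model z.028',rect(n,w,.028),'z.03',rect(n,w,.030))
        if k=='D':
            p=cast(n,w,.03)*1000; print('  die extents x',p[:,0].min(),p[:,0].max(),'y',p[:,1].min(),p[:,1].max())
go((.48,-.2,.2))
E
```

```text
top D t 207.0 plate [447.5 282.9  79.9  81.   18.4] model z.028 [449.1 284.3  30.4  30.6  40. ] z.03 [449.  283.4  30.3  30.5  40. ]
  die extents x 433.4031660269239 463.87877956361723 y 267.83954432632623 298.7382499540474
top obl t 218.0 plate [484.4   9.6  84.8  64.1  19.3] model z.028 [485.5  11.   62.5  60.6  18.2] z.03 [485.2  11.   62.3  60.4  18.2]
top rnd t 208.0 plate [ 584.7 -143.6   64.5   55.2   21.9] model z.028 [ 582.5 -145.8   59.1   29.    14.9] z.03 [ 581.9 -145.4   58.9   28.9   14.9]
side D t 176.0 plate [445.3 284.   79.1  81.9  18. ] model z.028 [447.6 280.9  29.1  29.6  61. ] z.03 [447.3 281.8  29.1  29.5  61. ]
  die extents x 432.07556847354545 461.5837968658797 y 265.42132611123515 296.5123522134435
side obl t 184.0 plate [ 4.861e+02 -2.000e-01  8.400e+01  8.140e+01  2.110e+01] model z.028 [482.8   9.7  61.3  62.8  17.5] z.03 [482.4  11.3  61.2  62.6  17.5]
side rnd t 178.0 plate [ 581.1 -148.5   60.6   69.9   17.2] model z.028 [ 580.3 -146.1   58.2   29.7   17.2] z.03 [ 579.7 -144.1   58.    29.6   17.2]
t 0.77 tcp [ 0.3298 -0.4165  0.2267] yaw -162.5 w 0.0878 shift [-0.4167  0.3225  0.0534]
```

```bash
python3 -c "
from h import *
go((.47,-.08,.2)); print(toolmove((.448-.47,.283+.08,.12-.2)))"
```

```text
t 0.77 tcp [ 0.3298 -0.4165  0.2267] yaw -162.5 w 0.0878 shift [-0.4698  0.5574  0.0534]
[-0.1764  0.7056  0.16  ]
```

Emit:
{"name": "play_rows", "arguments": {
  "rows": [
    [[0, -0.06, 0.07, 0, 0], [0, -0.11, 0.13, 0.01, 0], [0, -0.16, 0.19, 0.02, 0], [0, -0.21, 0.25, 0.03, 0], [0, -0.26, 0.31, 0.04, 0], [0, -0.31, 0.37, 0.05, 0], [0, -0.36, 0.43, 0.05, 0], [0, -0.41, 0.49, 0.05, 0]]
  ]
}}

```text
time_s: 1.43
tcp_pos: [0.4504, -0.124, 0.2013]
eef_rot: [180.0, -0.0, -162.7]
contact_force: [1.6, -0.7, 0.3]
gripper_width: 0.0879
gripper_force: 0.0
```

Emit:
{"name": "play_rows", "arguments": {
  "rows": [
    [[0, -0.06, 0.07, 0, 0], [0, -0.08, 0.15, 0.02, 0], [0, -0.1, 0.23, 0.04, 0], [0, -0.12, 0.31, 0.06, 0], [0, -0.14, 0.39, 0.08, 0], [0, -0.16, 0.47, 0.1, 0], [0, -0.18, 0.55, 0.12, 0], [0, -0.19, 0.62, 0.14, 0]]
  ]
}}

```text
time_s: 2.1
tcp_pos: [0.4493, 0.1972, 0.1322]
eef_rot: [180.0, 0.0, -162.7]
contact_force: [1.6, 0.2, -0.1]
gripper_width: 0.0879
gripper_force: 0.0
```

```bash
python3 -c "
from h import *
go((.448,.283,.06)); go((.448,.283,.0115))"
```

```text
t 2.1 tcp [0.4493 0.1972 0.1322] yaw -162.7 w 0.0879 shift [-0.0484  0.1646  0.1445]
t 2.1 tcp [0.4493 0.1972 0.1322] yaw -162.7 w 0.0879 shift [-0.0484  0.1646  0.2415]
```

Emit:
{"name": "play_rows", "arguments": {
  "rows": [
    [[0, -0.02, 0.07, 0.03, 0], [0, -0.04, 0.13, 0.07, 0], [0, -0.048, 0.16, 0.1, 0], [0, -0.048, 0.16, 0.12, 0], [0, -0.048, 0.16, 0.13, 0], [0, -0.048, 0.16, 0.14, 0], [0, -0.048, 0.16, 0.14, 0], [0, -0.048, 0.16, 0.14, 0]]
  ]
}}

```text
time_s: 2.77
tcp_pos: [0.4489, 0.2779, 0.0629]
eef_rot: [180.0, 0.0, -162.8]
contact_force: [-0.5, -0.3, 0.2]
gripper_width: 0.0877
gripper_force: 0.0
```

```bash
python3 -c "
from h import *
go((.448,.283,.0115))"
```

```text
t 2.77 tcp [0.4489 0.2779 0.0629] yaw -162.77 w 0.0877 shift [-0.0013  0.0104  0.1028]
```

Emit:
{"name": "play_rows", "arguments": {
  "rows": [
    [[0, 0, 0.01, 0.03, 0], [0, 0, 0.01, 0.06, 0], [0, 0, 0.01, 0.08, 0], [0, 0, 0.01, 0.09, 0], [0, 0, 0.01, 0.096, 0], [0, 0, 0.01, 0.1, 0], [0, 0, 0.01, 0.101, 0], [0.3, 0, 0.01, 0.101, 0]]
  ],
  "squeeze": 15
}}

```text
time_s: 3.43
tcp_pos: [0.4474, 0.2836, 0.0124]
eef_rot: [180.0, 0.0, -162.7]
contact_force: [0.3, -0.4, 0.4]
gripper_width: 0.0851
gripper_force: 0.0
```

Emit:
{"name": "play_rows", "arguments": {
  "rows": [
    [[0.4, 0, 0, 0, 0], [0.5, 0, 0, 0, 0], [0.6, 0, 0, 0, 0], [0.65, 0, 0, 0, 0], [0.7, 0, 0, 0, 0], [0.8, 0, 0, 0, 0], [1, 0, 0, 0, 0], [1, 0, 0, 0, 0]]
  ],
  "squeeze": 15
}}

```text
time_s: 4.1
tcp_pos: [0.4471, 0.2834, 0.012]
eef_rot: [-180.0, -0.0, -162.7]
contact_force: [0.2, -0.2, -0.1]
gripper_width: 0.0335
gripper_force: 0.1
```

```bash
python3 -c "
from h import *
go((.605,.1285,.06)); print(r.get_state()['gripper_force'])"
```

```text
t 4.1 tcp [0.4471 0.2834 0.012 ] yaw -162.71 w 0.0335 shift [-0.2094 -0.3897 -0.0961]
0.1394692319445312
```

Contact is just being made; let it close, then lift slowly.

Emit:
{"name": "play_rows", "arguments": {
  "rows": [
    [[1, 0, 0, 0, 0], [1, 0, 0, 0, 0], [1, 0, 0, 0, 0], [1, 0, 0, 0, 0], [1, 0, 0, -0.01, 0], [1, 0, 0, -0.03, 0], [1, 0, 0, -0.06, 0], [1, 0, 0, -0.1, 0]]
  ]
}}

```text
time_s: 4.77
tcp_pos: [0.4466, 0.2829, 0.0623]
eef_rot: [-179.9, -0.1, -162.7]
contact_force: [-0.0, 0.1, -0.3]
gripper_width: 0.029
gripper_force: 15.0
```

```bash
python3 -c "
from h import *
go((.605,.1285,.06)); print(r.get_state()['gripper_force'])"
```

```text
t 4.77 tcp [0.4466 0.2829 0.0623] yaw -162.72 w 0.029 shift [-0.2107 -0.3889  0.0047]
14.997376313236899
```

Emit:
{"name": "play_rows", "arguments": {
  "rows": [
    [[1, -0.015, -0.03, 0, 0], [1, -0.045, -0.09, 0, 0], [1, -0.08, -0.155, 0, 0], [1, -0.12, -0.22, 0, 0], [1, -0.155, -0.285, 0, 0], [1, -0.185, -0.34, 0, 0], [1, -0.205, -0.375, 0, 0], [1, -0.211, -0.389, 0, 0]]
  ]
}}

```text
time_s: 5.43
tcp_pos: [0.6078, 0.127, 0.0628]
eef_rot: [-180.0, 0.1, -162.8]
contact_force: [0.0, 0.2, -0.2]
gripper_width: 0.0287
gripper_force: 15.0
```

Emit:
{"name": "play_rows", "arguments": {
  "rows": [
    [[1, 0, 0, 0.01, 0], [1, 0, 0, 0.03, 0], [1, 0, 0, 0.05, 0], [1, 0, 0, 0.065, 0], [1, 0, 0, 0.075, 0], [1, 0, 0, 0.08, 0], [1, 0, 0, 0.084, 0], [1, 0, 0, 0.084, 0]]
  ]
}}

```text
time_s: 6.1
tcp_pos: [0.6054, 0.1294, 0.0196]
eef_rot: [-180.0, -0.0, -162.7]
contact_force: [-1.1, 0.8, 1.3]
gripper_width: 0.0289
gripper_force: 15.0
```

```bash
python3 -c "
from h import *
go((.605,.1285,.0118)); print(r.get_state()['contact_force'])"
```

```text
t 6.1 tcp [0.6054 0.1294 0.0196] yaw -162.67 w 0.0289 shift [ 0.0013 -0.0014  0.0156]
[-1.08086242  0.83620636  1.34647156]
```

Emit:
{"name": "play_rows", "arguments": {
  "rows": [
    [[1, 0, 0, 0.004, 0], [1, 0, 0, 0.008, 0], [1, 0, 0, 0.011, 0], [1, 0, 0, 0.013, 0], [1, 0, 0, 0.015, 0], [1, 0, 0, 0.016, 0], [1, 0, 0, 0.016, 0], [1, 0, 0, 0.016, 0]]
  ]
}}

```text
time_s: 6.77
tcp_pos: [0.6057, 0.1291, 0.012]
eef_rot: [-180.0, 0.0, -162.7]
contact_force: [-0.3, -0.1, 0.0]
gripper_width: 0.0292
gripper_force: 15.0
```

Emit:
{"name": "play_rows", "arguments": {
  "rows": [
    [[0.6, 0, 0, 0, 0], [0.5, 0, 0, 0, 0], [0.3, 0, 0, 0, 0], [0, 0, 0, 0, 0], [0, 0, 0, 0, 0], [0, 0, 0, 0, 0], [0, 0, 0, -0.03, 0], [0, 0, 0, -0.08, 0]]
  ]
}}

```text
time_s: 7.43
tcp_pos: [0.6037, 0.1282, 0.0497]
eef_rot: [-180.0, -0.3, -162.7]
contact_force: [-0.1, -0.1, 0.0]
gripper_width: 0.0761
gripper_force: 0.0
```

```bash
python3 -c "
from h import *
go((.4945,.0141,.09))"
```

```text
t 7.43 tcp [0.6037 0.1282 0.0497] yaw -162.74 w 0.0761 shift [ 0.2763 -0.1531 -0.0806]
```

Emit:
{"name": "play_rows", "arguments": {
  "rows": [
    [[0, 0, 0, -0.06, 0], [0, 0.04, -0.02, -0.08, 0], [0, 0.1, -0.055, -0.08, 0], [0, 0.16, -0.09, -0.08, 0], [0, 0.21, -0.12, -0.08, 0], [0, 0.25, -0.14, -0.08, 0], [0, 0.276, -0.153, -0.08, 0], [0, 0.276, -0.153, -0.07, 0]]
  ]
}}

```text
time_s: 8.1
tcp_pos: [0.4951, 0.0136, 0.0879]
eef_rot: [180.0, 0.1, -162.8]
contact_force: [0.3, -0.2, -0.0]
gripper_width: 0.0874
gripper_force: 0.0
```

```bash
python3 -c "
from h import *
go((.4945,.0141,.0115))
im=r.capture('top');cv2.imwrite('pics/top1.png',im[:,:,::-1])"
```

```text
t 8.1 tcp [0.4951 0.0136 0.0879] yaw -162.78 w 0.0874 shift [0.001  0.0013 0.1527]
```

View pics/top1.png

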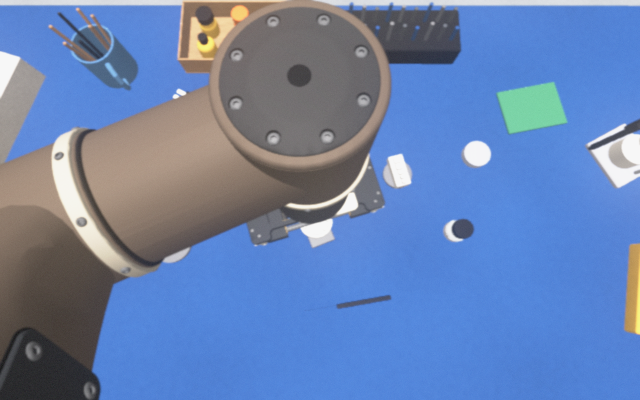

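The arm hides the arch from above, with the gripper straddling it; jars and quad are untouched. Descending.

Emit:
{"name": "play_rows", "arguments": {
  "rows": [
    [[0, 0, 0, 0.03, 0], [0, 0, 0, 0.06, 0], [0, 0, 0, 0.09, 0], [0, 0, 0, 0.115, 0], [0, 0, 0, 0.135, 0], [0, 0, 0, 0.147, 0], [0, 0, 0, 0.152, 0], [0, 0, 0, 0.152, 0]]
  ]
}}

```text
time_s: 8.82
tcp_pos: [0.4969, 0.0154, 0.0104]
eef_rot: [-180.0, -0.1, -162.7]
contact_force: [0.1, 0.1, -0.0]
gripper_width: 0.0876
gripper_force: 0.0
```

Emit:
{"name": "play_rows", "arguments": {
  "rows": [
    [[0.2, 0, 0, 0, 0], [0.25, 0, 0, 0, 0], [0.3, 0, 0, 0, 0], [0.35, 0, 0, 0, 0], [0.4, 0, 0, 0, 0], [1, 0, 0, 0, 0], [1, 0, 0, 0, 0], [1, 0, 0, 0, 0]]
  ],
  "squeeze": 25
}}

```text
time_s: 9.48
tcp_pos: [0.497, 0.0151, 0.0114]
eef_rot: [-180.0, 0.0, -162.7]
contact_force: [-1.3, 0.7, 6.1]
gripper_width: 0.0598
gripper_force: 24.9
```

```bash
python3 -c "
from h import *
go((.4945,.0141,.06)); print(r.get_state()['gripper_force'])"
```

```text
t 9.48 tcp [0.497  0.0151 0.0114] yaw -162.7 w 0.0598 shift [ 0.0053 -0.0004 -0.0971]
24.912667600438
```

Emit:
{"name": "play_rows", "arguments": {
  "rows": [
    [[1, 0, 0, 0, 0], [1, 0, 0, -0.01, 0], [1, 0, 0, -0.02, 0], [1, 0, 0, -0.035, 0], [1, 0, 0, -0.05, 0], [1, 0, 0, -0.07, 0], [1, 0, 0, -0.09, 0], [1, 0, 0, -0.1, 0]]
  ]
}}

```text
time_s: 10.15
tcp_pos: [0.4973, 0.0153, 0.0627]
eef_rot: [180.0, 0.1, -162.7]
contact_force: [-0.3, -0.1, -1.1]
gripper_width: 0.0597
gripper_force: 24.9
```

```bash
python3 -c "
from h import *
go((.4596,.2877,.062))"
```

```text
t 10.15 tcp [0.4973 0.0153 0.0627] yaw -162.7 w 0.0597 shift [-0.09    0.5426  0.0015]
```

Emit:
{"name": "play_rows", "arguments": {
  "rows": [
    [[1, -0.005, 0.03, 0, 0], [1, -0.015, 0.09, 0, 0], [1, -0.027, 0.16, 0, 0], [1, -0.04, 0.23, 0, 0], [1, -0.052, 0.3, 0, 0], [1, -0.064, 0.37, 0, 0], [1, -0.075, 0.43, 0, 0], [1, -0.083, 0.48, 0, 0]]
  ]
}}

```text
time_s: 10.82
tcp_pos: [0.4646, 0.259, 0.0615]
eef_rot: [180.0, 0.0, -162.6]
contact_force: [-0.0, -0.4, -1.2]
gripper_width: 0.06
gripper_force: 24.9
```

Emit:
{"name": "play_rows", "arguments": {
  "rows": [
    [[1, -0.004, 0.03, 0, 0], [1, -0.007, 0.05, 0, 0], [1, -0.008, 0.06, 0.01, 0], [1, -0.008, 0.062, 0.025, 0], [1, -0.008, 0.062, 0.04, 0], [1, -0.008, 0.062, 0.055, 0], [1, -0.008, 0.062, 0.065, 0], [1, -0.008, 0.062, 0.07, 0]]
  ]
}}

```text
time_s: 11.48
tcp_pos: [0.4592, 0.2859, 0.0247]
eef_rot: [-179.9, -0.1, -162.8]
contact_force: [-0.1, -1.2, -1.1]
gripper_width: 0.0599
gripper_force: 24.9
```

```bash
python3 -c "
from h import *
go((.4596,.2877,.0115))"
```

```text
t 11.48 tcp [0.4592 0.2859 0.0247] yaw -162.78 w 0.0599 shift [-0.0017  0.0031  0.0263]
```

Emit:
{"name": "play_rows", "arguments": {
  "rows": [
    [[1, 0, 0.003, 0.006, -0.01], [1, 0, 0.003, 0.012, -0.01], [1, 0, 0.003, 0.017, -0.01], [1, 0, 0.003, 0.021, -0.01], [1, 0, 0.003, 0.024, -0.01], [1, 0, 0.003, 0.026, -0.01], [1, 0, 0.003, 0.026, -0.01], [1, 0, 0.003, 0.026, -0.01]]
  ]
}}

```text
time_s: 12.15
tcp_pos: [0.4591, 0.2888, 0.0131]
eef_rot: [180.0, 0.0, -161.8]
contact_force: [-0.0, -0.3, -1.3]
gripper_width: 0.0599
gripper_force: 24.9
```

```bash
python3 -c "
from h import *
go((.4596,.2877,.0115)); print(r.get_state()['contact_force'])"
```

```text
t 12.15 tcp [0.4591 0.2888 0.0131] yaw -161.85 w 0.0599 shift [-0.0002 -0.0024  0.0031]
[-6.77879544e-04 -2.59647907e-01 -1.30383880e+00]
```

Still carrying the weight (−1.3 N), so it needs about 1.5 mm more.

Emit:
{"name": "play_rows", "arguments": {
  "rows": [
    [[1, 0, -0.002, 0.001, 0], [1, 0, -0.002, 0.002, 0], [1, 0, -0.002, 0.003, 0], [1, 0, -0.002, 0.0035, 0], [1, 0, -0.002, 0.004, 0], [1, 0, -0.002, 0.004, 0], [1, 0, -0.002, 0.004, 0], [1, 0, -0.002, 0.004, 0]]
  ]
}}

```text
time_s: 12.82
tcp_pos: [0.4595, 0.2878, 0.0114]
eef_rot: [180.0, 0.0, -161.8]
contact_force: [-1.8, -0.9, 6.2]
gripper_width: 0.0599
gripper_force: 24.9
```

Emit:
{"name": "play_rows", "arguments": {
  "rows": [
    [[0.3, 0, 0, 0, 0], [0.25, 0, 0, 0, 0], [0.1, 0, 0, 0, 0], [0, 0, 0, 0, 0], [0, 0, 0, 0, 0], [0, 0, 0, 0, 0], [0, 0, 0, -0.03, 0], [0, 0, 0, -0.08, 0]]
  ]
}}

```text
time_s: 13.48
tcp_pos: [0.4581, 0.2863, 0.049]
eef_rot: [-179.8, -0.3, -161.9]
contact_force: [-0.1, -0.1, 0.1]
gripper_width: 0.0876
gripper_force: 0.0
```

```bash
python3 -c "
from h import *
go((.4,.1,.12))"
```

```text
t 13.48 tcp [0.4581 0.2863 0.049 ] yaw -161.88 w 0.0876 shift [ 0.2262 -0.318  -0.1419]
```

Emit:
{"name": "play_rows", "arguments": {
  "rows": [
    [[0, 0, 0, -0.07, 0], [0, 0, -0.04, -0.14, 0], [0, 0, -0.12, -0.14, 0], [0, 0, -0.2, -0.14, 0], [0, 0, -0.28, -0.14, 0], [0, 0.01, -0.36, -0.14, 0], [0, 0.01, -0.44, -0.14, 0], [0, 0.02, -0.52, -0.14, 0]]
  ]
}}

```text
time_s: 14.15
tcp_pos: [0.5316, 0.036, 0.1213]
eef_rot: [-180.0, 0.0, -161.8]
contact_force: [0.7, 1.1, 0.4]
gripper_width: 0.0875
gripper_force: 0.0
```

Emit:
{"name": "play_rows", "arguments": {
  "rows": [
    [[0, 0, -0.08, 0, 0], [0, 0.005, -0.16, 0, 0], [0, 0.01, -0.24, 0, 0], [0, 0.015, -0.31, 0, 0], [0, 0.015, -0.35, 0, 0], [0, 0.015, -0.37, 0, 0], [0, 0.015, -0.37, 0, 0], [0, 0.015, -0.37, 0, 0]]
  ]
}}

```text
time_s: 14.82
tcp_pos: [0.5811, -0.1405, 0.1206]
eef_rot: [180.0, -0.0, -161.9]
contact_force: [0.1, -0.8, -0.1]
gripper_width: 0.0871
gripper_force: 0.0
```

```bash
python3 - <<'E'
from h import *
go((.5812,-.1454,.0115))
a=r.capture('top');b=r.capture('side')
cv2.imwrite('pics/top2.png',a[:,:,::-1]);cv2.imwrite('pics/side2.png',b[:,:,::-1])
cv2.imwrite('pics/both2.png',cv2.resize(np.vstack([a,b]),(480,600),interpolation=cv2.INTER_AREA)[:,:,::-1])
E
```

```text
t 14.82 tcp [ 0.5811 -0.1405  0.1206] yaw -161.91 w 0.0871 shift [ 0.0028 -0.0093  0.2182]
```

View pics/both2.png

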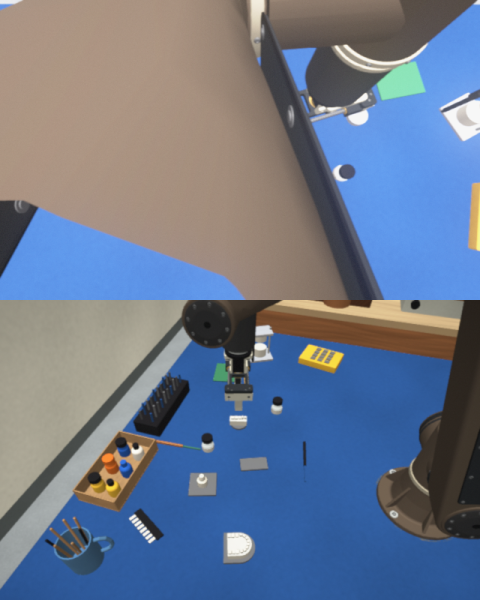

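The side view shows the die on the square plate, the arch on the D, the oblong plate free, and the gripper above the quad. Measuring the quad plate and the arch, then grasping the quad.

```bash
python3 - <<'E'
from h import *
im=cv2.cvtColor(cv2.imread('pics/side2.png'),cv2.COLOR_BGR2RGB)
for k,b in {'D':(285,295,350,360),'obl':(310,192,365,236),'sq':(240,215,297,270)}.items():
    o,w,t=seg('side',im,b); print(k,t,'plate',rect('side',o,.008),'model.028',rect('side',w,.028),'.03',rect('side',w,.03))
E
```

```text
D 180.0 plate [445.4 283.6  79.2  82.8  18. ] model.028 [444.9 283.1  61.1  61.1  19.4] .03 [444.7 284.   60.9  60.9  19.4]
obl 115.0 plate [481.2  12.8  83.9  49.3  21.9] model.028 [478.2  27.1  80.1  43.7  22.2] .03 [477.9  28.6  79.9  43.6  22.2]
sq 173.0 plate [603.6 129.3  79.9  82.   17.5] model.028 [605.3 126.   35.6  29.3  85.6] .03 [604.6 127.3  35.5  29.3  85.6]
```

Emit:
{"name": "play_rows", "arguments": {
  "rows": [
    [[0, 0, -0.01, 0.04, 0.01], [0, 0, -0.01, 0.08, 0.01], [0, 0, -0.01, 0.12, 0.01], [0, 0, -0.01, 0.155, 0.01], [0, 0, -0.01, 0.18, 0.01], [0, 0, -0.01, 0.2, 0.01], [0, 0, -0.01, 0.213, 0.01], [0, 0, -0.01, 0.217, 0.01]]
  ]
}}

```text
time_s: 15.58
tcp_pos: [0.5826, -0.1444, 0.0117]
eef_rot: [180.0, -0.1, -162.6]
contact_force: [-0.1, -0.5, -0.4]
gripper_width: 0.0878
gripper_force: 0.0
```

Emit:
{"name": "play_rows", "arguments": {
  "rows": [
    [[0.3, 0, 0, 0, 0], [0.5, 0, 0, 0, 0], [0.6, 0, 0, 0, 0], [0.65, 0, 0, 0, 0], [0.7, 0, 0, 0, 0], [0.75, 0, 0, 0, 0], [0.8, 0, 0, 0, 0], [0.85, 0, 0, 0, 0]]
  ],
  "squeeze": 18
}}

```text
time_s: 16.25
tcp_pos: [0.583, -0.1453, 0.0126]
eef_rot: [-180.0, 0.0, -162.7]
contact_force: [0.0, 0.2, 0.4]
gripper_width: 0.0398
gripper_force: 0.0
```

Emit:
{"name": "play_rows", "arguments": {
  "rows": [
    [[1, 0, 0, 0, 0], [1, 0, 0, 0, 0], [1, 0, 0, 0, 0], [1, 0, 0, 0, 0], [1, 0, 0, 0, 0], [1, 0, 0, -0.01, 0], [1, 0, 0, -0.02, 0], [1, 0, 0, -0.02, 0]]
  ]
}}

```text
time_s: 16.92
tcp_pos: [0.5837, -0.1452, 0.0237]
eef_rot: [-180.0, 0.1, -162.7]
contact_force: [-0.1, 0.2, 0.2]
gripper_width: 0.0259
gripper_force: 18.0
```

```bash
python3 -c "
from h import *
go((.485,.0118,.06)); print(r.get_state()['contact_force'])"
```

```text
t 16.92 tcp [ 0.5837 -0.1452  0.0237] yaw -162.69 w 0.0259 shift [ 0.0949  0.3586 -0.0726]
[-0.0632684   0.19543374  0.15653773]
```

Emit:
{"name": "play_rows", "arguments": {
  "rows": [
    [[1, 0, 0, -0.03, 0], [1, 0.01, 0.03, -0.06, -0.01], [1, 0.03, 0.1, -0.075, -0.02], [1, 0.05, 0.17, -0.075, -0.03], [1, 0.065, 0.24, -0.075, -0.043], [1, 0.08, 0.3, -0.075, -0.043], [1, 0.09, 0.34, -0.075, -0.043], [1, 0.095, 0.358, -0.07, -0.043]]
  ]
}}

```text
time_s: 17.58
tcp_pos: [0.4835, 0.0134, 0.0583]
eef_rot: [180.0, 0.1, -158.9]
contact_force: [-0.5, 0.3, -0.4]
gripper_width: 0.0259
gripper_force: 18.0
```

Emit:
{"name": "play_rows", "arguments": {
  "rows": [
    [[1, 0, 0, 0.01, 0], [1, 0, 0, 0.025, 0], [1, 0, 0, 0.04, 0], [1, 0, 0, 0.055, 0], [1, 0, 0, 0.065, 0], [1, 0, 0, 0.07, 0], [1, 0, 0, 0.072, 0], [1, 0, 0, 0.072, 0]]
  ]
}}

```text
time_s: 18.25
tcp_pos: [0.4843, 0.0111, 0.021]
eef_rot: [-180.0, -0.1, -159.0]
contact_force: [-0.6, -0.0, -0.9]
gripper_width: 0.0259
gripper_force: 18.0
```

```bash
python3 -c "
from h import *
go((.485,.0118,.013)); print(r.get_state()['contact_force'])"
```

```text
t 18.25 tcp [0.4843 0.0111 0.021 ] yaw -159.05 w 0.0259 shift [-0.0017  0.0008  0.0161]
[-0.57349279 -0.00106367 -0.92440606]
```

Emit:
{"name": "play_rows", "arguments": {
  "rows": [
    [[1, 0, 0, 0.004, 0], [1, 0, 0, 0.008, 0], [1, 0, 0, 0.011, 0], [1, 0, 0, 0.013, 0], [1, 0, 0, 0.015, 0], [1, 0, 0, 0.016, 0], [1, 0, 0, 0.017, 0], [1, 0, 0, 0.017, 0]]
  ]
}}

```text
time_s: 18.92
tcp_pos: [0.4844, 0.0116, 0.0129]
eef_rot: [-180.0, -0.0, -159.0]
contact_force: [-0.2, -0.1, -0.1]
gripper_width: 0.0259
gripper_force: 18.0
```

Emit:
{"name": "play_rows", "arguments": {
  "rows": [
    [[1, 0, 0, 0, 0], [1, 0, 0, 0, 0], [1, 0, 0, 0, 0], [1, 0, 0, 0, 0], [1, 0, 0, 0, 0], [1, 0, 0, 0, 0], [1, 0, 0, 0, 0], [1, 0, 0, 0, 0]]
  ]
}}

```text
time_s: 19.58
tcp_pos: [0.4844, 0.0115, 0.013]
eef_rot: [-180.0, 0.0, -159.0]
contact_force: [0.2, -0.4, -0.8]
gripper_width: 0.0258
gripper_force: 18.0
```

Emit:
{"name": "play_rows", "arguments": {
  "rows": [
    [[1, 0, 0, 0.001, 0], [1, 0, 0, 0.001, 0], [1, 0, 0, 0.002, 0], [1, 0, 0, 0.002, 0], [1, 0, 0, 0.002, 0], [1, 0, 0, 0.002, 0], [1, 0, 0, 0.002, 0], [1, 0, 0, 0.002, 0]]
  ]
}}

```text
time_s: 20.25
tcp_pos: [0.4845, 0.0116, 0.0124]
eef_rot: [-180.0, 0.0, -159.0]
contact_force: [-2.2, 1.4, 6.4]
gripper_width: 0.0256
gripper_force: 18.0
```

Now resting on the plate (6 N). Release, rise and back off towards the robot's right, clearing the view of the round plate.

Emit:
{"name": "play_rows", "arguments": {
  "rows": [
    [[0.6, 0, 0, 0, 0], [0.5, 0, 0, 0, 0], [0.3, 0, 0, 0, 0], [0, 0, 0, 0, 0], [0, 0, 0, 0, 0], [0, 0, 0, -0.01, 0], [0, 0, 0, -0.04, 0], [0, 0, 0, -0.09, 0]]
  ]
}}

```text
time_s: 20.92
tcp_pos: [0.4828, 0.0109, 0.0559]
eef_rot: [180.0, -0.3, -159.0]
contact_force: [0.5, 0.3, -0.4]
gripper_width: 0.0739
gripper_force: 0.0
```

Emit:
{"name": "play_rows", "arguments": {
  "rows": [
    [[0, 0, 0, -0.06, 0.05], [0, 0, -0.02, -0.12, 0.05], [0, 0, -0.08, -0.16, 0.05], [0, 0, -0.16, -0.2, 0.05], [0, 0, -0.24, -0.2, 0.05], [0, 0, -0.32, -0.2, 0.05], [0, 0, -0.4, -0.2, 0.05], [0, 0, -0.48, -0.2, 0.05]]
  ]
}}

```text
time_s: 21.58
tcp_pos: [0.5707, -0.2145, 0.1577]
eef_rot: [-180.0, 0.0, -163.3]
contact_force: [1.6, 0.2, 0.8]
gripper_width: 0.0878
gripper_force: 0.0
```

Emit:
{"name": "play_rows", "arguments": {
  "rows": [
    [[0, 0, -0.08, 0, 0], [0, 0, -0.16, 0, 0], [0, 0, -0.24, 0, 0], [0, 0, -0.32, 0, 0], [0, 0, -0.4, 0, 0], [0, 0, -0.48, 0, 0], [0, 0, -0.48, 0, 0], [0, 0, -0.48, 0, 0]]
  ]
}}

```text
time_s: 22.25
tcp_pos: [0.6385, -0.4446, 0.1551]
eef_rot: [179.9, -0.1, -163.5]
contact_force: [-0.1, 1.0, -0.9]
gripper_width: 0.0875
gripper_force: 0.0
```

```bash
python3 - <<'E'
from h import *
go((.605,.1285,.12))
B={'top':{'D':(135,205,205,275),'obl':(285,185,345,255),'rnd':(375,145,420,197),'sq':(222,128,290,192)},'side':{'D':(285,295,350,360),'obl':(310,188,365,236),'rnd':(298,146,337,178),'sq':(240,215,297,270)}}
T=[]
for n in B:
    im=r.capture(n);cv2.imwrite(f'pics/{n}3.png',im[:,:,::-1]);T.append(im)
    for k,b in B[n].items():
        o,w,t=seg(n,im,b); print(n,k,t,'plate',rect(n,o,.008),'model.028',rect(n,w,.028),'.03',rect(n,w,.03))
cv2.imwrite('pics/both3.png',np.vstack([T[0][100:300],T[1][130:370]])[:,:,::-1])
E
```

```text
t 22.25 tcp [ 0.6385 -0.4446  0.1551] yaw -163.49 w 0.0875 shift [-0.2616  1.118   0.0703]
top D 209.0 plate [447.3 283.3  80.   82.3  18.4] model.028 [447.3 284.6  62.7  61.7  19.2] .03 [447.2 283.8  62.5  61.5  19.2]
top obl 216.0 plate [483.8  11.4  83.5  45.6  21.9] model.028 [483.5  12.7  60.7  29.9  20.7] .03 [483.3  12.7  60.5  29.8  20.7]
top rnd 166.0 plate [ 580.  -145.5   53.9   54.8   88.7] model.028 [ 575.3 -141.6   50.3   50.2    6.1] .03 [ 574.8 -141.2   50.1   50.1    6.1]
top sq 212.0 plate [605.8 128.2  79.8  79.3  17.9] model.028 [607.7 131.4  29.9  31.   45.1] .03 [607.1 131.   29.8  30.9  45.1]
side D 183.0 plate [445.4 283.6  79.2  82.8  18. ] model.028 [445.  283.   61.2  61.   19.8] .03 [444.8 283.9  61.1  60.8  19.8]
side obl 178.0 plate [482.7   9.   83.8  57.5  21.8] model.028 [480.9  11.9  60.4  27.5  20.8] .03 [480.6  13.5  60.2  27.5  20.8]
side rnd 115.0 plate [ 577.2 -144.2   54.4   59.3   17.2] model.028 [ 572.1 -126.4   51.2   51.6   17.2] .03 [ 571.5 -124.4   51.    51.4   17.2]
side sq 176.0 plate [603.7 129.4  79.7  81.9  17.9] model.028 [607.8 127.2  29.2  36.   54.4] .03 [607.1 128.5  29.1  35.9  54.4]
```

View pics/both3.png

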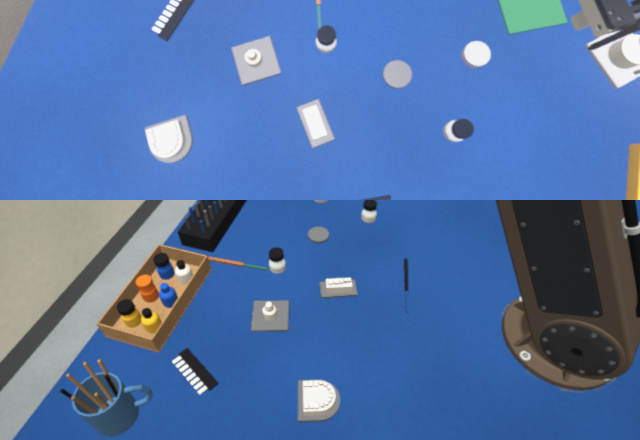

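Quad and arch sit centred on their plates, and the jars are unmoved; the round plate at (398,173) is free. Last: fetch the die.

Emit:
{"name": "play_rows", "arguments": {
  "rows": [
    [[0, -0.01, 0.05, 0, 0], [0, -0.03, 0.12, 0, 0], [0, -0.04, 0.2, 0, 0], [0, -0.06, 0.28, 0, 0], [0, -0.08, 0.36, 0, 0], [0, -0.1, 0.44, 0, 0], [0, -0.12, 0.52, 0, 0], [0, -0.14, 0.6, 0, 0]]
  ]
}}

```text
time_s: 23.02
tcp_pos: [0.6193, -0.1317, 0.1582]
eef_rot: [-180.0, 0.1, -163.2]
contact_force: [1.5, -0.0, 0.4]
gripper_width: 0.0876
gripper_force: 0.0
```

Emit:
{"name": "play_rows", "arguments": {
  "rows": [
    [[0, -0.02, 0.08, 0, 0], [0, -0.04, 0.16, 0, 0], [0, -0.06, 0.24, 0, 0], [0, -0.08, 0.32, 0, 0], [0, -0.1, 0.4, 0.02, 0], [0, -0.115, 0.47, 0.04, 0], [0, -0.12, 0.515, 0.06, 0], [0, -0.12, 0.52, 0.07, 0]]
  ]
}}

```text
time_s: 23.68
tcp_pos: [0.6012, 0.1362, 0.1219]
eef_rot: [180.0, 0.0, -163.0]
contact_force: [0.0, -1.0, -0.3]
gripper_width: 0.0876
gripper_force: 0.0
```

Emit:
{"name": "play_rows", "arguments": {
  "rows": [
    [[0, 0, 0, 0.02, 0], [0, 0, 0, 0.04, 0], [0, 0, 0, 0.06, 0], [0, 0, 0, 0.08, 0], [0, 0, 0, 0.08, 0], [0, 0, 0, 0.08, 0], [0, 0, 0, 0.08, 0], [0, 0, 0, 0.08, 0]]
  ]
}}

```text
time_s: 24.35
tcp_pos: [0.6035, 0.1311, 0.0825]
eef_rot: [180.0, 0.1, -163.3]
contact_force: [-0.1, 0.6, 0.4]
gripper_width: 0.0878
gripper_force: 0.0
```

```bash
python3 -c "
from h import *
go((.606,.1297,.012))"
```

```text
t 24.35 tcp [0.6035 0.1311 0.0825] yaw -163.34 w 0.0878 shift [-0.004 -0.004  0.141]
```

Emit:
{"name": "play_rows", "arguments": {
  "rows": [
    [[0, -0.004, -0.004, 0.03, 0], [0, -0.004, -0.004, 0.06, 0], [0, -0.004, -0.004, 0.085, 0], [0, -0.004, -0.004, 0.105, 0], [0, -0.004, -0.004, 0.122, 0], [0, -0.004, -0.004, 0.134, 0], [0, -0.004, -0.004, 0.14, 0], [0.2, -0.004, -0.004, 0.141, 0]]
  ],
  "squeeze": 15
}}

```text
time_s: 25.02
tcp_pos: [0.6054, 0.1299, 0.0111]
eef_rot: [-180.0, -0.0, -163.3]
contact_force: [0.5, -0.1, -0.1]
gripper_width: 0.0847
gripper_force: 0.0
```

Emit:
{"name": "play_rows", "arguments": {
  "rows": [
    [[0.4, 0, 0, 0, 0], [0.5, 0, 0, 0, 0], [0.6, 0, 0, 0, 0], [0.65, 0, 0, 0, 0], [0.7, 0, 0, 0, 0], [0.8, 0, 0, 0, 0], [1, 0, 0, 0, 0], [1, 0, 0, 0, 0]]
  ]
}}

```text
time_s: 25.68
tcp_pos: [0.6055, 0.13, 0.0115]
eef_rot: [-180.0, 0.0, -163.3]
contact_force: [-0.4, -0.5, -0.0]
gripper_width: 0.0333
gripper_force: 0.0
```

Emit:
{"name": "play_rows", "arguments": {
  "rows": [
    [[1, 0, 0, 0, 0], [1, 0, 0, 0, 0], [1, 0, 0, 0, 0], [1, 0, 0, 0, 0], [1, 0, 0, -0.01, 0], [1, 0, 0, -0.03, 0], [1, 0, 0, -0.07, 0], [1, 0, 0, -0.12, 0]]
  ]
}}

```text
time_s: 26.35
tcp_pos: [0.6045, 0.1295, 0.0714]
eef_rot: [-180.0, -0.2, -163.3]
contact_force: [0.1, 0.5, -1.0]
gripper_width: 0.0295
gripper_force: 15.0
```

```bash
python3 -c "
from h import *
go((.5788,-.1455,.1))"
```

```text
t 26.35 tcp [0.6045 0.1295 0.0714] yaw -163.32 w 0.0295 shift [ 0.2071 -0.512  -0.0572]
```

Emit:
{"name": "play_rows", "arguments": {
  "rows": [
    [[1, 0, 0, -0.04, 0], [1, 0.015, -0.03, -0.08, 0], [1, 0.04, -0.1, -0.09, 0], [1, 0.07, -0.17, -0.09, 0], [1, 0.1, -0.24, -0.09, 0], [1, 0.13, -0.31, -0.09, 0], [1, 0.155, -0.38, -0.09, 0], [1, 0.18, -0.44, -0.09, 0]]
  ]
}}

```text
time_s: 27.02
tcp_pos: [0.5822, -0.1087, 0.1178]
eef_rot: [-180.0, 0.1, -163.3]
contact_force: [1.4, -0.1, 0.1]
gripper_width: 0.0292
gripper_force: 15.0
```

Emit:
{"name": "play_rows", "arguments": {
  "rows": [
    [[1, 0.015, -0.045, 0, 0], [1, 0.025, -0.07, 0, 0], [1, 0.027, -0.072, 0.04, 0], [1, 0.027, -0.072, 0.08, 0], [1, 0.027, -0.072, 0.11, 0], [1, 0.027, -0.072, 0.13, 0], [1, 0.027, -0.072, 0.14, 0], [1, 0.027, -0.072, 0.145, 0]]
  ]
}}

```text
time_s: 27.68
tcp_pos: [0.5799, -0.1447, 0.0437]
eef_rot: [180.0, -0.0, -163.3]
contact_force: [-0.8, -0.3, -0.2]
gripper_width: 0.0296
gripper_force: 15.0
```

```bash
python3 -c "
from h import *
go((.5788,-.1455,.0118))"
```

```text
t 27.68 tcp [ 0.5799 -0.1447  0.0437] yaw -163.28 w 0.0296 shift [ 0.0026 -0.001   0.0638]
```

Emit:
{"name": "play_rows", "arguments": {
  "rows": [
    [[1, 0.002, 0, 0.012, 0], [1, 0.002, 0, 0.024, 0], [1, 0.002, 0, 0.034, 0], [1, 0.002, 0, 0.042, 0], [1, 0.002, 0, 0.048, 0], [1, 0.002, 0, 0.053, 0], [1, 0.002, 0, 0.056, 0], [1, 0.002, 0, 0.057, 0]]
  ]
}}

```text
time_s: 28.35
tcp_pos: [0.5789, -0.1453, 0.0153]
eef_rot: [180.0, -0.0, -163.3]
contact_force: [0.4, -0.3, -1.0]
gripper_width: 0.029
gripper_force: 15.0
```

Emit:
{"name": "play_rows", "arguments": {
  "rows": [
    [[1, 0, 0, 0.001, 0], [1, 0, 0, 0.002, 0], [1, 0, 0, 0.003, 0], [1, 0, 0, 0.004, 0], [1, 0, 0, 0.005, 0], [1, 0, 0, 0.005, 0], [1, 0, 0, 0.005, 0], [1, 0, 0, 0.005, 0]]
  ]
}}

```text
time_s: 29.02
tcp_pos: [0.5789, -0.1452, 0.013]
eef_rot: [-180.0, 0.0, -163.3]
contact_force: [-0.9, 0.1, -0.8]
gripper_width: 0.0293
gripper_force: 15.0
```

Emit:
{"name": "play_rows", "arguments": {
  "rows": [
    [[1, 0, 0, 0.001, 0], [1, 0, 0, 0.001, 0], [1, 0, 0, 0.002, 0], [1, 0, 0, 0.002, 0], [1, 0, 0, 0.003, 0], [1, 0, 0, 0.003, 0], [1, 0, 0, 0.003, 0], [1, 0, 0, 0.003, 0]]
  ]
}}

```text
time_s: 29.68
tcp_pos: [0.5789, -0.1452, 0.0115]
eef_rot: [180.0, 0.0, -163.3]
contact_force: [-0.9, -0.7, 1.0]
gripper_width: 0.0292
gripper_force: 15.0
```

Down on the plate. Release, rise, and move to the right for a final look.

Emit:
{"name": "play_rows", "arguments": {
  "rows": [
    [[0.6, 0, 0, 0, 0], [0.5, 0, 0, 0, 0], [0.3, 0, 0, 0, 0], [0, 0, 0, 0, 0], [0, 0, 0, 0, 0], [0, 0, 0, -0.01, 0], [0, 0, 0, -0.04, 0], [0, 0, 0, -0.09, 0]]
  ]
}}

```text
time_s: 30.35
tcp_pos: [0.5771, -0.1452, 0.055]
eef_rot: [179.9, -0.3, -163.3]
contact_force: [0.2, 0.5, 0.2]
gripper_width: 0.0762
gripper_force: 0.0
```

Emit:
{"name": "play_rows", "arguments": {
  "rows": [
    [[0, 0, 0, -0.06, 0], [0, 0, 0, -0.12, 0], [0, 0, -0.06, -0.18, 0], [0, 0, -0.14, -0.2, 0], [0, 0, -0.22, -0.2, 0], [0, 0, -0.3, -0.2, 0], [0, 0, -0.38, -0.2, 0], [0, 0, -0.46, -0.2, 0]]
  ]
}}

```text
time_s: 31.02
tcp_pos: [0.6452, -0.3674, 0.1572]
eef_rot: [-180.0, 0.0, -163.3]
contact_force: [1.6, 0.7, 0.6]
gripper_width: 0.0875
gripper_force: 0.0
```

Emit:
{"name": "play_rows", "arguments": {
  "rows": [
    [[0, 0, -0.08, 0, 0], [0, 0, -0.14, 0, 0], [0, 0, -0.17, 0, 0], [0, 0, -0.17, 0, 0], [0, 0, -0.17, 0, 0], [0, 0, -0.17, 0, 0], [0, 0, -0.17, 0, 0], [0, 0, -0.17, 0, 0]]
  ]
}}

```text
time_s: 31.68
tcp_pos: [0.6696, -0.4459, 0.1572]
eef_rot: [-180.0, 0.0, -163.2]
contact_force: [-0.0, -0.1, 0.0]
gripper_width: 0.0878
gripper_force: 0.0
```

```bash
python3 - <<'E'
from h import *
T=[]
B={'top':{'D':(135,205,205,275),'obl':(285,185,345,255),'rnd':(375,145,420,197)},'side':{'D':(285,295,350,360),'obl':(310,188,365,236),'rnd':(298,130,337,178)}}
for n in B:
    im=r.capture(n);T.append(im)
    for k,b in B[n].items():
        o,w,t=seg(n,im,b); print(n,k,t,'plate',rect(n,o,.008),'model.03',rect(n,w,.03))
cv2.imwrite('pics/both4.png',np.vstack([T[0][100:300],T[1][110:370]])[:,:,::-1])
s=r.get_state();print(s['time_s'],s['tcp_pos'],s['qd'])
E
```

```text
top D 209.0 plate [447.2 283.4  80.   82.3  18.3] model.03 [447.1 283.8  62.5  61.4  19.2]
top obl 216.0 plate [483.8  11.4  83.5  45.7  22. ] model.03 [483.2  12.7  60.5  29.7  20.7]
top rnd 205.0 plate [ 580.  -145.7   54.3   54.8   88.7] model.03 [ 580.4 -143.2   31.    30.5   45.1]
side D 184.0 plate [445.4 283.6  79.1  82.8  18. ] model.03 [444.8 283.9  61.1  60.8  19.8]
side obl 180.0 plate [482.8   9.   83.8  57.5  21.9] model.03 [480.5  13.5  60.3  27.4  20.8]
side rnd 171.0 plate [ 576.  -152.9   77.1   56.3   80. ] model.03 [ 581.1 -147.5   29.4   42.2   37.2]
31.7833 [ 0.66964417 -0.44609537  0.15722034] [-0.30414855  0.28799515  0.1090986   0.04183086 -0.07497465  0.06039633]
```

View pics/both4.png

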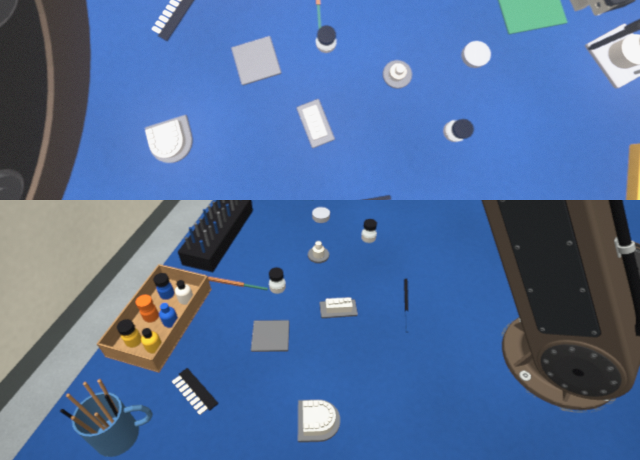

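All three models stand upright and centred on their own plates, the die at (398,172), the jars are where they were, and the gripper is clear.

```bash
python3 -c "
from plant import r
print(r.close_job())"
```

```text
the job is handed in; nothing more can be done
None
```

The job is handed in at about 32 s: in the last pictures all three models stood upright on the plates matching their bases, within about 3 mm of centre and 2° of alignment, the jars looked unmoved, and the hand-in returned no verdict.

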